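# Move the gap gauge to the other folding hook and fold the emptied one away

### The arm

A 7-joint arm with a two-finger parallel gripper is mounted at the origin on the work surface. World frame = base frame: x ahead of the robot, y to its left, z up, the work surface at z = 0. Lengths are in m, angles in degrees, forces in N, time in s.
With the tool pointing down it reaches from about 0.425 to 0.95 m from the base axis. Payload 4.7 kg.
Tool frame: the origin (TCP) lies at the very end of the fingers, on their centre line; the grasp point (between the pads) lies 19 mm behind it (manip.tcp_to_grasp is the z of the grasp point in the tool frame, in m); z points along the fingers, y is the line along which they close (so a half turn about z gives the same grasp; the last joint's range is limited). The gripper opens to 87 mm and grips with 3 to 60 N. Pads are 19 mm wide; open, the fingers measure 117 mm over their backs; the gripper's body (75 mm by 190 mm) begins 51 mm behind the grasp point.
Start: joints at [-74.536, 26.849, -2.785, 87.806, 1.381, 65.374, -4.715], TCP at [0.199, 0.645, 0.223] pointing down, gripper open.
Joint ranges: [-148.3, 148.3], [-19.14, 114.17], [-79.39, 73.82], [5.75, 140.21], [-59.74, 239.74], [12.07, 113.84], [-152.46, 152.46]. Speed limits (degrees/s): [147.25, 147.25, 180, 180, 180, 180, 180].

### API

Orientations are given as a 3x3 rotation matrix whose columns are the frame's x, y, z axes.
In Python, from workcell import manip, get_image, camera_params, job, models gives the robot as it stands. The module is installed in compiled form; this text tells all that it offers.
- The arm moves only by the tool drive_tool, never from a script. Its argument "motion" is a list of rows, each an object of numbers: "rx", "ry", "rz": the turn, a rotation vector about the tool's x, y, z in degrees; "tx", "ty", "tz": the shift along the tool's x, y, z in cm; "hand": the gripper's target within -1 to 1 (shut at 1, half-way at 0, fully open at -1). In form: [{"rx": .., "ry": .., "rz": .., "tx": .., "ty": .., "tz": .., "hand": ..}, ...]. A call has 1 to 20 rows; each row shifts and turns the commanded pose from where the row before left it, along the tool's axes as they then stand; what a row does not reach is not made up. A row lasts 1/10 s, in which the tool goes at most 50 mm and 8.59 degrees, less where a joint would pass 70% of its speed; a pose out of reach is approached as far as the arm can. A call with a gripper value outside its range is refused whole. The fingers move at their own pace and stop on an object; "force" is the grip in N (left out, the last holds). Time passes only in rows, so rows that do not move let the fingers close. It gives the time, the measured TCP pose, the force, the opening and the grip force at its end, in the units of the state.
- manip.sense(): the state, without advancing time (a new reading comes with each control period).
- get_image(name): name is "scene" or "top"; returns (picture, depth): 384x512x3 uint8, red, green, blue; 384x512 float32, m along the optical axis (not along the pixel's ray), 0 where there is no reading.
- camera_params(name): a dict with "fx", "fy", "cx", "cy" (pixels), "rvec" (rotation vector, rad) and "tvec" (3), from world to camera coordinates, as OpenCV has them. Camera axes: x right, y down, z forward; pixel columns grow to the right and rows downward; lengths in m; the calibration is good to about 2 mm. A picture is of the moment at which its call begins. camera_params takes no time and is no camera call.
- job.close_job(): hands the job in; it is judged then, once.
Trained networks look in the newest picture that a camera, given by its name, has taken for a name from the list of things; names that differ only in an ending like _2 or _b are one class to them, and where a whole thing is asked for, a point or a joint stands for the part that bears it (a point fixed in the world has none). Each returns a list of dicts, best first, with "score" (0 to 1); they miss things now and then, are a little off and sometimes report something else, mostly with a low value. They report only what shows in the picture. A call takes as long as a camera call. They do not tell look-alikes from the thing itself.
- models.trace(camera, target): "pixels" (384x512 bool, what is visible of it) and "centre" ([column, row] in pixels, amid what is visible of it).
- models.tip_of(camera, target): "centre" ([column, row] in pixels: a listed point, or the origin of a listed thing).
The state is a dict: "clock": time; "qpos": joint angles; "qd": joint speeds; "tau": joint torques, N m; "tcp_pos": TCP position; "tcp_rot": TCP orientation; "force": force on the tool from outside, world axes, zero at the start; "wrist_torque": the same for the moment, N m; "width": opening from 0.0 (shut) to 1.0 (fully open); "grip_force": force on a finger pad.
Only numpy, scipy, OpenCV 4.12 (cv2) and the standard library are available. Lean on these libraries where they do the work, as an engineer would, in place of code of your own. Each camera call takes 0.05 s, during which the arm holds its last target. There are 200 camera calls.

### The job

Two folding hooks stand on the front edge of the tooling cabinet: swing the empty, folded one out and press it home into its friction catch (lean on it with 10 to 20 N near its end for about half a second). Then hang the gap gauge from the other hook on it instead, let go, and swing the emptied hook back along the cabinet's edge and press that one home just the same. Never load a hook with more than 25 N and leave the other things lying where they are.

Things in the scene. Friction and masses are not known exactly. Their poses are not given: they have to be found in the camera images.
- cabinet: low grey steel tooling cabinet with a dark rubber lining on top, fixed, 220 (x) x 380 (y) x 130 mm high. Origin: centre of its underside; its front with door and latch faces its -x, towards the robot. Both hook hinges stand on its top, 15 mm behind the front, 180 mm apart in y (one at y = -125 mm, the other at +55 mm; either may hold the gauge)
- empty_hook: collar (24 mm diameter, 16 mm high, on a 16 mm post ending 4 mm above it) and bar of the hook that is empty at the start, folded or up to 0.25 rad short of it. Origin on the vertical hinge axis at the bar's height, 35 mm over the cabinet's top. Folded, the bar points to cabinet +y; folded out, to cabinet -x; both only within 0.12 rad, the brackets sit askew. It opens anticlockwise seen from above
- full_hook: collar (24 mm diameter, 16 mm high, on a 16 mm post ending 4 mm above it) and bar of the hook that carries the gauge at the start. Origin on the vertical hinge axis at the bar's height, 35 mm over the cabinet's top. Folded, the bar points to cabinet +y; folded out, to cabinet -x; both only within 0.12 rad, the brackets sit askew. It opens anticlockwise seen from above
- empty_tip (a point): end of the bar of the hook that is empty at the start, on the bar's axis, 95 mm from the hinge axis; x points outward along the bar, z up. The bar is level, round, plain steel, 10 mm thick; its last 7 mm turn up, so that the end reaches 13 mm above the bar's axis
- full_tip (a point): end of the bar of the hook that carries the gauge at the start, on the bar's axis, 95 mm from the hinge axis; x points outward along the bar, z up. The bar is level, round, plain steel, 10 mm thick; its last 7 mm turn up, so that the end reaches 13 mm above the bar's axis
- empty_catch (a joint): end catch of the hook empty at the start; rad: 0 = closed in the folded place, 0.15 = closed in the folded-out place. Either way the bar first swings freely (2 N at 70 mm from the hinge), then turns the last 0.15 rad stiffly (7 N at 70 mm) up to a slightly springy stop (3 to 4 N per mm). Stays where left
- full_catch (a joint): end catch of the hook carrying the gauge at the start; rad: 0 = closed in the folded place, 0.15 = closed in the folded-out place. Either way the bar first swings freely (2 N at 70 mm from the hinge), then turns the last 0.15 rad stiffly (7 N at 70 mm) up to a slightly springy stop (3 to 4 N per mm). Stays where left
- gauge: dark steel gap gauge, a flat plate 10 mm thick (its x), 46 mm wide (its y), 130 mm high (z up), 0.24 to 0.42 kg, with two prongs below, an eye through it along x, and a tab above. It hangs across the bar, its x along the bar, at about 55 mm from the hinge. Origin: middle of its lower edge
- gauge_eye (a point): point of the gauge where the bar's axis lies when it hangs, 84 mm above its lower edge. The eye is 26 mm wide and reaches from 28 mm below this point to a vee roof 5.5 mm above it (level with it at the sides)
- gauge_tab (a point): middle of the gauge's upper tab, 30 mm above gauge_eye, to be pinched across the 10 mm thickness (fingers on its two faces); tab 32 mm wide, its top 16 mm above this point
- puck: steel locator puck, 48 mm diameter, 18 mm high, lying on the cabinet's top behind the hooks; origin under its centre; leave it alone
- jaws: pair of orange urethane vise jaws lying side by side on the table, 100 x 78 x 32 mm; origin under the centre; leave alone
- lockpin: chrome ball lock pin lying on the table, 90 x 34 x 20 mm; origin under its middle; leave alone
- case: closed black plastic torque wrench case on the table, 70 x 340 x 45 mm; origin under the centre; leave alone
Mind the look-alikes: they are no part of the job. Of the things like the gauge, leave any that is blue; of the rest the smaller one is meant.

How it is judged:
By the outcome, as a careful person would: the job done as asked, in the order asked, and still so for the second after the job is handed in, with the robot touching nothing.
It also fails if it takes over 72 s, if anything falls off the work surface, if the arm or the gripper's body presses on something with over 40 N, if the wrist force passes 120 N, or if a joint passes its speed limit or range.

## Working session

There is one attempt and no reset: what is moved stays moved. The work goes in short steps, Python scripts to look and compute and a tool call to move; the robot and the scene stay as the last step left them, time stands still between calls to the robot, and variables do not carry over. Pictures are saved under pics/ and viewed, at most 10 in all, crops included, and the job is handed in when it is done.

Besides the shell and the picture viewer there is one more tool, called after "Emit:" as name(argument=value, ...) on one line, values as JSON. drive_tool: Moves the arm, as the interface text tells. Its arguments: {"type":"object","properties":{"motion":{"type":"array"},"force":{"type":"number"}},"required":["motion"]}

```bash
mkdir -p pics; cat > h.py <<'E'
import numpy as np, cv2
from workcell import manip, get_image, camera_params, job, models
def P(n):
    c=camera_params(n); R=cv2.Rodrigues(np.array(c['rvec'],float))[0]; return c,R,np.array(c['tvec'],float).ravel()
def unproj(n,uv,d):
    c,R,t=P(n); uv=np.atleast_2d(uv).astype(float); d=np.atleast_1d(d)
    p=np.c_[(uv[:,0]-c['cx'])/c['fx']*d,(uv[:,1]-c['cy'])/c['fy']*d,d]
    return (p-t)@R
def atz(n,uv,z):
    c,R,t=P(n); o=-R.T@t; r=R.T@np.array([(uv[0]-c['cx'])/c['fx'],(uv[1]-c['cy'])/c['fy'],1]); return o+r*(z-o[2])/r[2]
def proj(n,p):
    c,R,t=P(n); q=np.atleast_2d(p)@R.T+t; return np.c_[q[:,0]/q[:,2]*c['fx']+c['cx'],q[:,1]/q[:,2]*c['fy']+c['cy']]
E
python3 - <<'E'
from h import *
np.set_printoptions(precision=4,suppress=True)
ims=[]
for n in('scene','top'):
    im,d=get_image(n); ims.append(im); np.savez(f'/tmp/{n}0.npz',im=im,d=d)
    cv2.imwrite(f'pics/{n}0.png',cv2.resize(im[:,:,::-1],(800,600)))
    c,R,t=P(n); print(n,-R.T@t,c['fx'],R[2])
    for k in('cabinet','empty_hook','full_hook','empty_tip','full_tip','gauge','gauge_eye','gauge_tab'):
        for r in models.tip_of(n,k)[:4]:
            u=np.array(r['centre']); i=tuple(np.clip(u.round().astype(int),0,[511,383]))
            dd=d[i[1],i[0]]; print(k,round(r['score'],2),u,unproj(n,u,dd)[0])
s=manip.sense(); print(s['tcp_pos'],s['tcp_rot'],s['force'],manip.tcp_to_grasp)
E
```

```text
scene [ 1.3761 -0.1355  1.18  ] 465.51426416816344 [-0.6011  0.1348 -0.7877]
cabinet 0.8 [225.8 249.2] [ 0.763  -0.0843  0.1303]
cabinet 0.52 [171.1 198.4] [ 0.604  -0.2044  0.1726]
empty_hook 0.69 [171.7 200.1] [ 0.605  -0.2038  0.1661]
empty_hook 0.45 [361.3 152.6] [0.4409 0.4167 0.0413]
full_hook 0.38 [235.1 187.4] [ 0.5933 -0.0286  0.1618]
empty_tip 0.51 [206.9 187.1] [ 0.4477 -0.0998 -0.0024]
gauge 0.79 [202.7 171.9] [ 0.3851 -0.1046  0.0012]
gauge 0.74 [230.4 186.3] [ 0.5382 -0.0348  0.0991]
gauge 0.7 [261.2 190.6] [0.5968 0.0448 0.1326]
gauge_eye 0.9 [231.1 166. ] [ 0.5355 -0.0288  0.1865]
gauge_eye 0.71 [265.7 172.2] [0.5123 0.077  0.1065]
gauge_eye 0.7 [195.4 145.2] [ 0.2572 -0.1131 -0.0035]
gauge_tab 0.79 [197.1 130.9] [ 0.3797 -0.1046  0.186 ]
gauge_tab 0.57 [230.8 161.2] [ 0.5368 -0.0291  0.2085]
gauge_tab 0.54 [262.7 165.6] [0.5028 0.0696 0.1277]
top [0.4675 0.0701 1.481 ] 495.2385416729885 [ 0.0929 -0.0186 -0.9955]
cabinet 0.93 [298.1 166. ] [ 0.6677 -0.0533  0.1299]
empty_hook 0.51 [353.3 192.4] [ 0.5878 -0.1948  0.172 ]
full_hook 0.61 [287.1 191.3] [ 0.594  -0.0183  0.1736]
empty_tip 0.51 [319.7 201.2] [ 0.5658 -0.1038  0.176 ]
full_tip 0.45 [287.9 229.5] [ 0.4962 -0.0297 -0.0029]
gauge 0.64 [288.  215.7] [ 0.5274 -0.0165  0.2108]
gauge 0.56 [314.5 270.7] [ 0.3818 -0.0885  0.1425]
gauge 0.49 [250.2 229. ] [0.4999 0.083  0.0009]
gauge_eye 0.7 [290.2 192.3] [ 0.5909 -0.0262  0.1759]
gauge_eye 0.64 [289.8 214.7] [ 0.5299 -0.0212  0.2096]
gauge_eye 0.63 [320.5 275.1] [ 0.3728 -0.0989  0.1834]
gauge_eye 0.58 [254.5 235.1] [0.4803 0.0705 0.13  ]
gauge_tab 0.63 [288.4 217. ] [ 0.5238 -0.0171  0.2148]
gauge_tab 0.62 [323.8 274. ] [ 0.3757 -0.107   0.1876]
gauge_tab 0.55 [251.2 231.9] [ 0.4913  0.0802 -0.004 ]
[0.1987 0.6451 0.2226] [[-0.9557  0.2943 -0.    ]
 [ 0.2943  0.9557  0.0001]
 [ 0.      0.0001 -1.    ]] [0.7374 0.5564 0.2647] -0.0187
```

View pics/scene0.png

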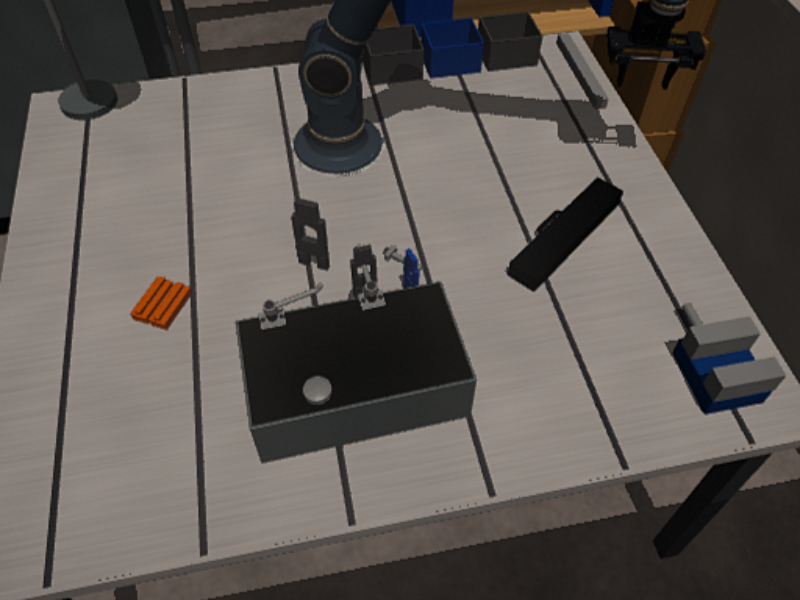

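View pics/top0.png

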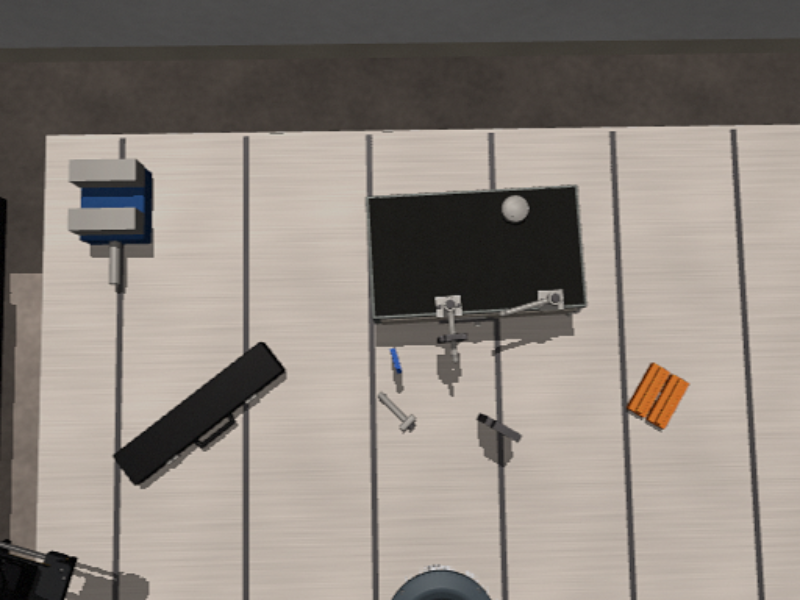

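The scene view shows the dark gauge on the left hook (about 365,265) and the folded empty hook from (272,310) to (320,288). There is a larger standing look-alike at (310,235) and the blue one at (411,268). The top view agrees: hinges at (448,305) and (550,298), gauge at (452,338).

```bash
python3 - <<'E'
from h import *
np.set_printoptions(precision=4,suppress=True)
C={}
for n in('top','scene'):
    f=np.load(f'/tmp/{n}0.npz'); d=f['d']; v,u=np.mgrid[:384,:512]
    p=unproj(n,np.c_[u.ravel(),v.ravel()],d.ravel()); p=p[(d.ravel()>0)]
    C[n]=p
    m=(abs(p[:,2]-.13)<.006)&(p[:,0]>.5)&(p[:,0]<.9)&(p[:,1]>-.35)&(p[:,1]<.2)
    r=cv2.minAreaRect(p[m][:,:2].astype(np.float32)); print(n,'cab',r,np.median(p[m][:,2]))
    b=cv2.boxPoints(r); print(b)
    q=p[(p[:,2]>.148)&(p[:,0]>.45)&(p[:,0]<.75)&(p[:,1]>-.26)&(p[:,1]<.06)]
    for x in q[np.argsort(q[:,1])]: print(x,end=';')
    print()
E
```

```text
top cab ((0.6512194871902466, -0.07330363988876343), (0.2853560745716095, 0.38040226697921753), 2.424232006072998) 0.13016163472397674
[[ 0.5006  0.1107]
 [ 0.5167 -0.2694]
 [ 0.8018 -0.2573]
 [ 0.7857  0.1228]]
[ 0.5917 -0.211   0.1678];[ 0.5965 -0.2101  0.1733];[ 0.5884 -0.2096  0.1742];[ 0.5936 -0.2095  0.1757];[ 0.5888 -0.2076  0.1708];[ 0.5993 -0.2076  0.1729];[ 0.5939 -0.2074  0.173 ];[ 0.6017 -0.2072  0.1753];[ 0.5859 -0.207   0.1733];[ 0.5963 -0.2069  0.1758];[ 0.5909 -0.2065  0.1765];[ 0.6024 -0.2058  0.1694];[ 0.5938 -0.2044  0.1743];[ 0.5833 -0.2043  0.1731];[ 0.599  -0.2041  0.1766];[ 0.5884 -0.204   0.1752];[ 0.5857 -0.2038  0.176 ];[ 0.5907 -0.2033  0.179 ];[ 0.5958 -0.2031  0.181 ];[ 0.6021 -0.2025  0.1724];[ 0.5889 -0.2023  0.1705];[ 0.6046 -0.2023  0.1738];[ 0.582  -0.2018  0.1584];[ 0.5833 -0.2016  0.1729];[ 0.5964 -0.2016  0.1755];[ 0.599  -0.2015  0.1762];[ 0.5857 -0.201   0.1763];[ 0.5932 -0.2004  0.1809];[ 0.5905 -0.2001  0.1818];[ 0.602  -0.1996  0.1734];[ 0.6046 -0.1995  0.1744];[ 0.5966 -0.1991  0.1747];[ 0.586  -0.199   0.1732];[ 0.5819 -0.1988  0.1599];[ 0.
[... 24700 characters left out ...]
0.5355 -0.0098  0.1646];[ 0.5353 -0.0096  0.1731];[ 0.5334 -0.0094  0.1665];[ 0.5345 -0.0092  0.1809];[ 0.5323 -0.009   0.1739];[ 0.5336 -0.009   0.1841];[ 0.5268 -0.0078  0.1804];[ 0.5243 -0.0073  0.1817];[ 0.5349 -0.0072  0.1499];[ 0.5353 -0.0072  0.1549];[ 0.536  -0.0071  0.1645];[ 0.5344 -0.0066  0.1713];[ 0.5319 -0.0065  0.1552];[ 0.5342 -0.0063  0.1798];[ 0.534  -0.0062  0.1839];[ 0.5301 -0.006   0.1619];[ 0.5294 -0.0057  0.1697];[ 0.5287 -0.0053  0.1819];[ 0.5264 -0.0048  0.1835];[ 0.5346 -0.004   0.1622];[ 0.533  -0.0038  0.1558];[ 0.5318 -0.0037  0.1499];[ 0.5349 -0.0037  0.1757];[ 0.5314 -0.0034  0.1627];[ 0.5312 -0.0032  0.1669];[ 0.5321 -0.003   0.1809];[ 0.529  -0.0027  0.1729];
```

```bash
cat >> h.py <<'E'
def plan(start,tgt,n):
    """rows from (pos,yaw) to (pos,yaw), n rows, straight; returns end too"""
    p,a=np.array(start[0],float),start[1]; p0,a0=p.copy(),a; out=[]
    for i in range(1,n+1):
        w=p0+(np.array(tgt[0])-p0)*i/n; b=a0+(tgt[1]-a0)*i/n
        r=np.radians(a); X=np.array([-np.sin(r),np.cos(r),0]);Y=np.array([np.cos(r),np.sin(r),0]);Z=np.array([0,0,-1])
        t=np.round([(w-p)@X*100,(w-p)@Y*100,(w-p)@Z*100],2); z=round(a-b,2)
        p=p+(X*t[0]+Y*t[1]+Z*t[2])/100; a-=z
        out.append((z,*t))
    k=0
    while k<n:
        m=1
        while k+m<n and np.allclose(out[k+m],out[k],atol=.015): m+=1
        print(f'x{m}: rz,tx,ty,tz =',*out[k]); k+=m
    return p,a
def here():
    s=manip.sense(); R=np.array(s['tcp_rot']); return np.array(s['tcp_pos']),np.degrees(np.arctan2(R[1,1],R[0,1]))
E
python3 - <<'E'
from h import *
s=here(); print(s)
s=plan(s,(s[0],15.6),7); s=plan(s,([.47,.30,.29],15.6),9); s=plan(s,([.5734,-.1268,.25],15.6),10)
E
```

```text
(array([0.19865864, 0.64510057, 0.22256299]), np.float64(72.8829777893714))
x7: rz,tx,ty,tz = 8.18 0.0 0.0 0.0
x9: rz,tx,ty,tz = 0.0 -4.5 1.87 -0.75
x10: rz,tx,ty,tz = 0.0 -4.39 -0.15 0.4
```

Emit:
drive_tool(motion=[{"rz":8.18,"hand":0.2},{"rz":8.18,"hand":0.2},{"rz":8.18,"hand":0.2},{"rz":8.18,"hand":0.2},{"rz":8.18,"hand":0.2},{"rz":8.18,"hand":0.2},{"rz":8.18,"hand":0.2},{"tx":-4.5,"ty":1.87,"tz":-0.75,"hand":0.2},{"tx":-4.5,"ty":1.87,"tz":-0.75,"hand":0.2},{"tx":-4.5,"ty":1.87,"tz":-0.75,"hand":0.2},{"tx":-4.5,"ty":1.87,"tz":-0.75,"hand":0.2},{"tx":-4.5,"ty":1.87,"tz":-0.75,"hand":0.2},{"tx":-4.5,"ty":1.87,"tz":-0.75,"hand":0.2},{"tx":-4.5,"ty":1.87,"tz":-0.75,"hand":0.2},{"tx":-4.5,"ty":1.87,"tz":-0.75,"hand":0.2},{"tx":-4.5,"ty":1.87,"tz":-0.75,"hand":0.2}])

```text
invalid input
```

Emit:
drive_tool(motion=[{"tx":-4.39,"ty":-0.15,"tz":0.4,"hand":0.2},{"tx":-4.39,"ty":-0.15,"tz":0.4,"hand":0.2},{"tx":-4.39,"ty":-0.15,"tz":0.4,"hand":0.2},{"tx":-4.39,"ty":-0.15,"tz":0.4,"hand":0.2},{"tx":-4.39,"ty":-0.15,"tz":0.4,"hand":0.2},{"tx":-4.39,"ty":-0.15,"tz":0.4,"hand":0.2},{"tx":-4.39,"ty":-0.15,"tz":0.4,"hand":0.2},{"tx":-4.39,"ty":-0.15,"tz":0.4,"hand":0.2},{"tx":-4.39,"ty":-0.15,"tz":0.4,"hand":0.2},{"tx":-4.39,"ty":-0.15,"tz":0.4,"hand":0.2},{"hand":0.2},{"hand":0.2}])

```text
invalid input
```

```bash
python3 - <<'E'
from h import *
np.set_printoptions(precision=3,suppress=True)
print(here()); s=manip.sense(); print(s['clock'],s['qpos'],s['width'],s['force'])
ph=np.radians(105.6); print(np.array([.5941,-.2009])+.077*np.array([np.cos(ph),np.sin(ph)]))
E
```

```text
(array([0.199, 0.645, 0.223]), np.float64(72.8829777893714))
0.9 [-74.535  26.848  -2.785  87.808   1.381  65.374  -4.713] 1.0006602026830331 [0.737 0.556 0.265]
[ 0.573 -0.127]
```

Emit:
drive_tool(motion=[{"rx":0,"ry":0,"rz":8.18,"tx":0,"ty":0,"tz":0,"hand":0.2}])

```text
clock: 1.0
tcp_pos: [0.1987, 0.6451, 0.2226]
tcp_rot: [[-0.903, 0.431, -0.0], [0.431, 0.903, 0.0], [0.0, -0.0, -1.0]]
force: [-0.3, -0.6, -1.3]
width: 0.965
grip_force: 0.0
```

Emit:
drive_tool(motion=[{"rx":0,"ry":0,"rz":8.18,"tx":0,"ty":0,"tz":0,"hand":0.2},{"rx":0,"ry":0,"rz":8.18,"tx":0,"ty":0,"tz":0,"hand":0.2},{"rx":0,"ry":0,"rz":8.18,"tx":0,"ty":0,"tz":0,"hand":0.2},{"rx":0,"ry":0,"rz":8.18,"tx":0,"ty":0,"tz":0,"hand":0.2},{"rx":0,"ry":0,"rz":8.18,"tx":0,"ty":0,"tz":0,"hand":0.2},{"rx":0,"ry":0,"rz":8.18,"tx":0,"ty":0,"tz":0,"hand":0.2},{"rx":0,"ry":0,"rz":0,"tx":-4.5,"ty":1.87,"tz":-0.75,"hand":0.2},{"rx":0,"ry":0,"rz":0,"tx":-4.5,"ty":1.87,"tz":-0.75,"hand":0.2},{"rx":0,"ry":0,"rz":0,"tx":-4.5,"ty":1.87,"tz":-0.75,"hand":0.2},{"rx":0,"ry":0,"rz":0,"tx":-4.5,"ty":1.87,"tz":-0.75,"hand":0.2},{"rx":0,"ry":0,"rz":0,"tx":-4.5,"ty":1.87,"tz":-0.75,"hand":0.2},{"rx":0,"ry":0,"rz":0,"tx":-4.5,"ty":1.87,"tz":-0.75,"hand":0.2},{"rx":0,"ry":0,"rz":0,"tx":-4.5,"ty":1.87,"tz":-0.75,"hand":0.2},{"rx":0,"ry":0,"rz":0,"tx":-4.5,"ty":1.87,"tz":-0.75,"hand":0.2},{"rx":0,"ry":0,"rz":0,"tx":-4.5,"ty":1.87,"tz":-0.75,"hand":0.2}])

```text
clock: 2.5
tcp_pos: [0.4707, 0.2987, 0.2907]
tcp_rot: [[-0.269, 0.963, 0.001], [0.963, 0.269, 0.001], [0.001, 0.001, -1.0]]
force: [1.1, 0.7, -0.7]
width: 0.4
grip_force: 0.0
```

```bash
python3 - <<'E'
from h import *
s=here();print(s,manip.sense()['qpos']); plan(s,([.5734,-.1268,.25],15.6),10)
E
```

```text
(array([0.47074701, 0.29874468, 0.29073175]), np.float64(15.633416752735245)) [-53.28271918  12.75513923  20.04292691  99.93020212  -4.70670003
  68.07763105 -16.30631655]
x10: rz,tx,ty,tz = 0.0 -4.37 -0.16 0.41
```

Emit:
drive_tool(motion=[{"rx":0,"ry":0,"rz":0,"tx":-4.37,"ty":-0.16,"tz":0.41,"hand":0.2},{"rx":0,"ry":0,"rz":0,"tx":-4.37,"ty":-0.16,"tz":0.41,"hand":0.2},{"rx":0,"ry":0,"rz":0,"tx":-4.37,"ty":-0.16,"tz":0.41,"hand":0.2},{"rx":0,"ry":0,"rz":0,"tx":-4.37,"ty":-0.16,"tz":0.41,"hand":0.2},{"rx":0,"ry":0,"rz":0,"tx":-4.37,"ty":-0.16,"tz":0.41,"hand":0.2},{"rx":0,"ry":0,"rz":0,"tx":-4.37,"ty":-0.16,"tz":0.41,"hand":0.2},{"rx":0,"ry":0,"rz":0,"tx":-4.37,"ty":-0.16,"tz":0.41,"hand":0.2},{"rx":0,"ry":0,"rz":0,"tx":-4.37,"ty":-0.16,"tz":0.41,"hand":0.2},{"rx":0,"ry":0,"rz":0,"tx":-4.37,"ty":-0.16,"tz":0.41,"hand":0.2},{"rx":0,"ry":0,"rz":0,"tx":-4.37,"ty":-0.16,"tz":0.41,"hand":0.2},{"rx":0,"ry":0,"rz":0,"tx":0,"ty":0,"tz":0,"hand":0.2},{"rx":0,"ry":0,"rz":0,"tx":0,"ty":0,"tz":0,"hand":0.2}])

```text
clock: 3.7
tcp_pos: [0.5719, -0.1258, 0.2488]
tcp_rot: [[-0.267, 0.964, -0.0], [0.964, 0.267, 0.0], [0.0, -0.0, -1.0]]
force: [0.4, 0.2, -0.6]
width: 0.401
grip_force: 0.0
```

```bash
python3 - <<'E'
from h import *
s=here();print(s,manip.sense()['qpos'])
im,d=get_image('scene'); cv2.imwrite('pics/s1.png',cv2.resize(im[110:260,130:330,::-1],(800,600)))
# swing plan: pad centre frame at r=.077 straddling, lag so +x... trailing pad touches
H=np.array([.5941,-.2009])
def pose(phi,r,off):
    f=np.radians(phi);u=np.array([np.cos(f),np.sin(f)]);n=np.array([-np.sin(f),np.cos(f)])
    return np.r_[H+r*u+n*off,.153],phi-90
s0=s; s=plan(s,(pose(105.6,.077,0)),5)
for a,b,n in((105.6,150,10),(150,165,5)):
    for k in range(n):
        phi=a+(b-a)*(k+1)/n; s=plan(s,pose(phi,.077,.012),1)
E
```

```text
(array([ 0.57187336, -0.12579374,  0.24884591]), np.float64(15.471344886150758)) [-17.4604979   18.82067541  33.26953011 100.09042513 -11.31220053
  64.46828663  34.78482029]
x5: rz,tx,ty,tz = -0.03 -0.03 0.02 1.92
x1: rz,tx,ty,tz = -4.44 -0.12 -1.79 0.0
x1: rz,tx,ty,tz = -4.44 -0.11 -0.59 0.0
x1: rz,tx,ty,tz = -4.44 -0.12 -0.6 0.0
x1: rz,tx,ty,tz = -4.44 -0.12 -0.59 0.0
x1: rz,tx,ty,tz = -4.44 -0.11 -0.59 0.0
x1: rz,tx,ty,tz = -4.44 -0.12 -0.59 0.0
x1: rz,tx,ty,tz = -4.44 -0.11 -0.6 0.0
x1: rz,tx,ty,tz = -4.44 -0.12 -0.59 0.0
x1: rz,tx,ty,tz = -4.44 -0.12 -0.59 0.0
x1: rz,tx,ty,tz = -4.44 -0.11 -0.59 0.0
x1: rz,tx,ty,tz = -3.0 -0.07 -0.4 0.0
x1: rz,tx,ty,tz = -3.0 -0.08 -0.41 0.0
x1: rz,tx,ty,tz = -3.0 -0.07 -0.4 0.0
x1: rz,tx,ty,tz = -3.0 -0.07 -0.4 0.0
x1: rz,tx,ty,tz = -3.0 -0.08 -0.4 0.0
```

View pics/s1.png

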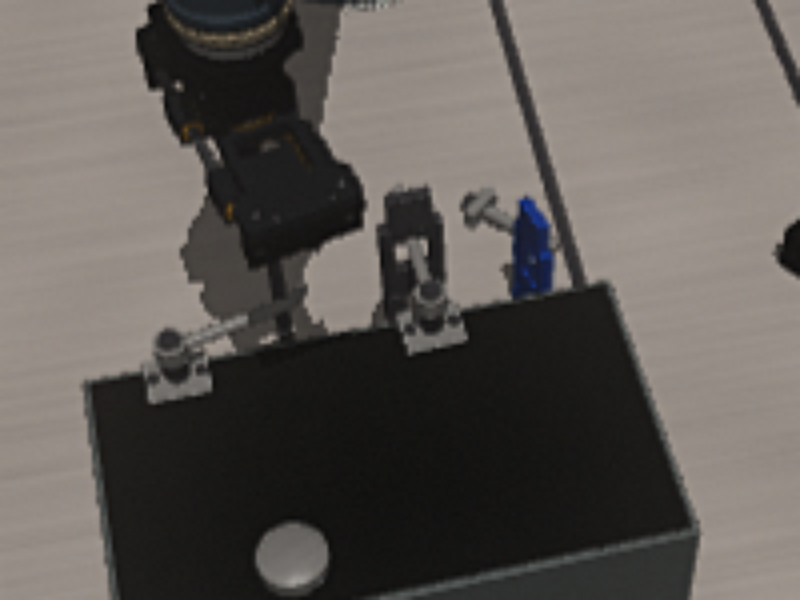

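The crop shows the gripper over the end of the empty bar, with the bar end near (300,295) and a finger at (280,300). The gauge at (412,240) is clear. Next I'll descend around the bar.

Emit:
drive_tool(motion=[{"rx":0,"ry":0,"rz":0,"tx":0,"ty":0,"tz":2.4,"hand":0.2},{"rx":0,"ry":0,"rz":0,"tx":0,"ty":0,"tz":2.4,"hand":0.2},{"rx":0,"ry":0,"rz":0,"tx":0,"ty":0,"tz":2.4,"hand":0.2},{"rx":0,"ry":0,"rz":0,"tx":0,"ty":0,"tz":2.4,"hand":0.2},{"rx":0,"ry":0,"rz":-4.44,"tx":-0.12,"ty":-0.9,"tz":0,"hand":0.2},{"rx":0,"ry":0,"rz":-4.44,"tx":-0.12,"ty":-0.9,"tz":0,"hand":0.2},{"rx":0,"ry":0,"rz":-4.44,"tx":-0.12,"ty":-0.9,"tz":0,"hand":0.2},{"rx":0,"ry":0,"rz":-4.44,"tx":-0.12,"ty":-0.9,"tz":0,"hand":0.2},{"rx":0,"ry":0,"rz":-4.44,"tx":-0.12,"ty":-0.6,"tz":0,"hand":0.2}])

```text
clock: 4.65
tcp_pos: [0.5364, -0.1439, 0.1531]
tcp_rot: [[-0.619, 0.785, 0.0], [0.785, 0.619, 0.002], [0.002, 0.002, -1.0]]
force: [1.1, 1.6, -0.9]
width: 0.399
grip_force: 0.8
```

```bash
cat >> h.py <<'E'
HE=np.array([.5941,-.2009]); HF=np.array([.5870,-.021])
def hk(H,s=None):
    """tool in hook polar terms: radius, offset-normal given phi=yaw+90"""
    p,a=s or here(); f=np.radians(a+90); u=np.array([np.cos(f),np.sin(f)]); n=np.array([-u[1],u[0]]); d=p[:2]-H
    F=np.array(manip.sense()['force'])[:2]
    return dict(yaw=a,phi_tool=a+90,r=d@u,off=d@n,z=p[2],Fu=F@u,Fn=F@n,Fz=manip.sense()['force'][2],bearing=np.degrees(np.arctan2(d[1],d[0]))%360)
E
python3 - <<'E'
from h import *
print({k:round(float(v),4) for k,v in hk(HE).items()},manip.sense()['clock'])
E
```

```text
{'yaw': 38.242, 'phi_tool': 128.242, 'r': 0.0804, 'off': 0.01, 'z': 0.1531, 'Fu': 0.554, 'Fn': -1.8662, 'Fz': -0.8919, 'bearing': 135.3364} 4.65
```

Emit:
drive_tool(motion=[{"rx":0,"ry":0,"rz":-4.5,"tx":-0.15,"ty":-0.63,"tz":0,"hand":0.2},{"rx":0,"ry":0,"rz":-4.5,"tx":-0.15,"ty":-0.63,"tz":0,"hand":0.2},{"rx":0,"ry":0,"rz":-4.5,"tx":-0.15,"ty":-0.63,"tz":0,"hand":0.2},{"rx":0,"ry":0,"rz":-4.5,"tx":-0.15,"ty":-0.63,"tz":0,"hand":0.2},{"rx":0,"ry":0,"rz":-4.5,"tx":-0.15,"ty":-0.63,"tz":0,"hand":0.2},{"rx":0,"ry":0,"rz":-4.5,"tx":-0.15,"ty":-0.63,"tz":0,"hand":0.2},{"rx":0,"ry":0,"rz":-4.5,"tx":-0.15,"ty":-0.63,"tz":0,"hand":0.2},{"rx":0,"ry":0,"rz":-4.5,"tx":-0.15,"ty":-0.63,"tz":0,"hand":0.2}])

```text
clock: 5.45
tcp_pos: [0.5165, -0.1905, 0.1531]
tcp_rot: [[-0.963, 0.271, -0.001], [0.271, 0.963, 0.003], [0.001, 0.002, -1.0]]
force: [-0.9, 2.0, 0.3]
width: 0.399
grip_force: 0.9
```

```bash
python3 - <<'E'
from h import *
print({k:round(float(v),4) for k,v in hk(HE).items()},manip.sense()['clock'],manip.sense()['qpos'])
E
```

```text
{'yaw': 74.2728, 'phi_tool': 164.2728, 'r': 0.0775, 'off': 0.0111, 'z': 0.1531, 'Fu': 1.4202, 'Fn': -1.671, 'Fz': 0.3163, 'bearing': 172.3973} 5.45 [  0.75878833  20.00754837  19.07644322 110.07686003  -8.41241046
  51.32703317  98.32331018]
```

Emit:
drive_tool(motion=[{"rx":0,"ry":0,"rz":-2.5,"tx":-0.05,"ty":-0.34,"tz":0,"hand":0.2},{"rx":0,"ry":0,"rz":-2.5,"tx":-0.05,"ty":-0.34,"tz":0,"hand":0.2},{"rx":0,"ry":0,"rz":-2.5,"tx":-0.05,"ty":-0.34,"tz":0,"hand":0.2},{"rx":0,"ry":0,"rz":-2.5,"tx":-0.05,"ty":-0.34,"tz":0,"hand":0.2}])

```text
clock: 5.85
tcp_pos: [0.5162, -0.2039, 0.1531]
tcp_rot: [[-0.995, 0.102, 0.0], [0.102, 0.995, 0.003], [0.0, 0.003, -1.0]]
force: [0.8, 5.6, -1.5]
width: 0.397
grip_force: 3.0
```

Emit:
drive_tool(motion=[{"rx":0,"ry":0,"rz":-1.5,"tx":-0.03,"ty":-0.2,"tz":0,"hand":0.2},{"rx":0,"ry":0,"rz":-1.5,"tx":-0.03,"ty":-0.2,"tz":0,"hand":0.2}])

```text
clock: 6.05
tcp_pos: [0.5167, -0.2067, 0.153]
tcp_rot: [[-0.999, 0.05, 0.0], [0.05, 0.999, 0.005], [0.0, 0.005, -1.0]]
force: [1.4, 6.0, -1.3]
width: 0.396
grip_force: 2.9
```

```bash
python3 - <<'E'
from h import *
print({k:round(float(v),4) for k,v in hk(HE).items()},manip.sense()['clock'])
E
```

```text
{'yaw': 87.1566, 'phi_tool': 177.1566, 'r': 0.0771, 'off': 0.0097, 'z': 0.153, 'Fu': -1.1303, 'Fn': -6.0279, 'Fz': -1.2743, 'bearing': 184.2971} 6.05
```

Emit:
drive_tool(motion=[{"rx":0,"ry":0,"rz":-1.2,"tx":0,"ty":-0.15,"tz":0,"hand":0.2},{"rx":0,"ry":0,"rz":-1.2,"tx":0,"ty":-0.15,"tz":0,"hand":0.2}])

```text
clock: 6.25
tcp_pos: [0.517, -0.2097, 0.1531]
tcp_rot: [[-1.0, 0.008, 0.001], [0.008, 1.0, 0.005], [-0.001, 0.005, -1.0]]
force: [1.8, 6.3, -0.3]
width: 0.402
grip_force: 2.8
```

Emit:
drive_tool(motion=[{"rx":0,"ry":0,"rz":-1.2,"tx":0,"ty":-0.15,"tz":0,"hand":0.2},{"rx":0,"ry":0,"rz":0,"tx":0,"ty":-0.1,"tz":0,"hand":0.2}])

```text
clock: 6.45
tcp_pos: [0.5172, -0.2122, 0.1532]
tcp_rot: [[-1.0, -0.013, 0.002], [-0.013, 1.0, 0.005], [-0.002, 0.005, -1.0]]
force: [2.5, 5.0, -1.3]
width: 0.399
grip_force: 2.9
```

Emit:
drive_tool(motion=[{"rx":0,"ry":0,"rz":-1.0,"tx":0,"ty":-0.1,"tz":0,"hand":0.2},{"rx":0,"ry":0,"rz":0,"tx":0,"ty":-0.1,"tz":0,"hand":0.2}])

```text
clock: 6.65
tcp_pos: [0.5174, -0.214, 0.1532]
tcp_rot: [[-1.0, -0.03, 0.002], [-0.03, 1.0, 0.005], [-0.002, 0.005, -1.0]]
force: [2.2, 6.5, -0.3]
width: 0.402
grip_force: 3.0
```

Emit:
drive_tool(motion=[{"rx":0,"ry":0,"rz":-1.0,"tx":0,"ty":-0.1,"tz":0,"hand":0.2},{"rx":0,"ry":0,"rz":0,"tx":0,"ty":-0.1,"tz":0,"hand":0.2}])

```text
clock: 6.85
tcp_pos: [0.5177, -0.2155, 0.1532]
tcp_rot: [[-0.999, -0.048, 0.002], [-0.048, 0.999, 0.005], [-0.002, 0.005, -1.0]]
force: [2.3, 7.6, 0.3]
width: 0.401
grip_force: 3.8
```

Emit:
drive_tool(motion=[{"rx":0,"ry":0,"rz":0,"tx":0,"ty":-0.1,"tz":0,"hand":0.2},{"rx":0,"ry":0,"rz":0,"tx":0,"ty":-0.1,"tz":0,"hand":0.2}])

```text
clock: 7.05
tcp_pos: [0.5177, -0.2159, 0.153]
tcp_rot: [[-0.999, -0.048, 0.001], [-0.048, 0.999, 0.008], [-0.001, 0.008, -1.0]]
force: [1.7, 11.7, -0.3]
width: 0.404
grip_force: 5.2
```

Emit:
drive_tool(motion=[{"rx":0,"ry":0,"rz":0,"tx":0,"ty":-0.08,"tz":0,"hand":0.2},{"rx":0,"ry":0,"rz":0,"tx":0,"ty":0,"tz":0,"hand":0.2},{"rx":0,"ry":0,"rz":0,"tx":0,"ty":0,"tz":0,"hand":0.2}])

```text
clock: 7.35
tcp_pos: [0.5177, -0.2161, 0.1529]
tcp_rot: [[-0.999, -0.049, 0.001], [-0.049, 0.999, 0.008], [-0.001, 0.008, -1.0]]
force: [1.3, 9.9, 0.7]
width: 0.407
grip_force: 5.2
```

Emit:
drive_tool(motion=[{"rx":0,"ry":0,"rz":0,"tx":0,"ty":0,"tz":0,"hand":0.2},{"rx":0,"ry":0,"rz":0,"tx":0,"ty":0,"tz":0,"hand":0.2},{"rx":0,"ry":0,"rz":0,"tx":0,"ty":0,"tz":0,"hand":0.2},{"rx":0,"ry":0,"rz":0,"tx":0,"ty":0,"tz":0,"hand":0.2}])

```text
clock: 7.75
tcp_pos: [0.5177, -0.2161, 0.1529]
tcp_rot: [[-0.999, -0.049, 0.001], [-0.049, 0.999, 0.008], [-0.001, 0.008, -1.0]]
force: [2.0, 11.4, 1.3]
width: 0.403
grip_force: 5.2
```

```bash
python3 - <<'E'
from h import *
print({k:round(float(v),4) for k,v in hk(HE).items()},manip.sense()['clock'])
E
```

```text
{'yaw': 92.8018, 'phi_tool': 182.8018, 'r': 0.0771, 'off': 0.0114, 'z': 0.1529, 'Fu': -2.6044, 'Fn': -11.2822, 'Fz': 1.2671, 'bearing': 191.2263} 7.75
```

Emit:
drive_tool(motion=[{"rx":0,"ry":0,"rz":0,"tx":0,"ty":-0.1,"tz":0,"hand":0.2},{"rx":0,"ry":0,"rz":0,"tx":0,"ty":-0.08,"tz":0,"hand":0.2},{"rx":0,"ry":0,"rz":0,"tx":0,"ty":0,"tz":0,"hand":0.2}])

```text
clock: 8.05
tcp_pos: [0.5177, -0.2164, 0.1527]
tcp_rot: [[-0.999, -0.05, -0.0], [-0.05, 0.999, 0.01], [-0.0, 0.01, -1.0]]
force: [2.6, 13.4, -0.3]
width: 0.4
grip_force: 6.4
```

Emit:
drive_tool(motion=[{"rx":0,"ry":0,"rz":0,"tx":0,"ty":0,"tz":0,"hand":0.2},{"rx":0,"ry":0,"rz":0,"tx":0,"ty":0,"tz":0,"hand":0.2},{"rx":0,"ry":0,"rz":0,"tx":0,"ty":0,"tz":0,"hand":0.2},{"rx":0,"ry":0,"rz":0,"tx":0,"ty":0,"tz":0,"hand":0.2}])

```text
clock: 8.45
tcp_pos: [0.5177, -0.2164, 0.1527]
tcp_rot: [[-0.999, -0.05, -0.0], [-0.05, 0.999, 0.01], [-0.0, 0.01, -1.0]]
force: [2.9, 12.5, 0.7]
width: 0.4
grip_force: 6.4
```

Emit:
drive_tool(motion=[{"rx":0,"ry":0,"rz":0,"tx":0,"ty":-0.1,"tz":0,"hand":0.2},{"rx":0,"ry":0,"rz":0,"tx":0,"ty":-0.06,"tz":0,"hand":0.2},{"rx":0,"ry":0,"rz":0,"tx":0,"ty":0,"tz":0,"hand":0.2}])

```text
clock: 8.75
tcp_pos: [0.5177, -0.2167, 0.1526]
tcp_rot: [[-0.999, -0.05, -0.001], [-0.05, 0.999, 0.012], [0.0, 0.012, -1.0]]
force: [1.0, 15.1, 1.6]
width: 0.404
grip_force: 7.6
```

Emit:
drive_tool(motion=[{"rx":0,"ry":0,"rz":0,"tx":0,"ty":0,"tz":0,"hand":0.2},{"rx":0,"ry":0,"rz":0,"tx":0,"ty":0,"tz":0,"hand":0.2},{"rx":0,"ry":0,"rz":0,"tx":0,"ty":0,"tz":0,"hand":0.2},{"rx":0,"ry":0,"rz":0,"tx":0,"ty":0,"tz":0,"hand":0.2},{"rx":0,"ry":0,"rz":0,"tx":0,"ty":0,"tz":0,"hand":0.2}])

```text
clock: 9.25
tcp_pos: [0.5177, -0.2167, 0.1526]
tcp_rot: [[-0.999, -0.05, -0.001], [-0.05, 0.999, 0.012], [0.0, 0.012, -1.0]]
force: [1.8, 15.1, 1.3]
width: 0.401
grip_force: 7.5
```

```bash
python3 - <<'E'
from h import *
print({k:round(float(v),4) for k,v in hk(HE).items()},manip.sense()['clock'])
E
```

```text
{'yaw': 92.8915, 'phi_tool': 182.8915, 'r': 0.0771, 'off': 0.0119, 'z': 0.1526, 'Fu': -2.5133, 'Fn': -15.0123, 'Fz': 1.2899, 'bearing': 191.7007} 9.25
```

Emit:
drive_tool(motion=[{"rx":0,"ry":0,"rz":0,"tx":0,"ty":0.5,"tz":0,"hand":0.2},{"rx":0,"ry":0,"rz":0,"tx":0,"ty":0.6,"tz":0,"hand":0.2},{"rx":0,"ry":0,"rz":0,"tx":0,"ty":0.6,"tz":0,"hand":0.2},{"rx":0,"ry":0,"rz":0,"tx":0,"ty":0,"tz":0,"hand":0.2},{"rx":0,"ry":0,"rz":0,"tx":0,"ty":0,"tz":-4,"hand":0.2},{"rx":0,"ry":0,"rz":0,"tx":0,"ty":0,"tz":-4,"hand":0.2},{"rx":0,"ry":0,"rz":0,"tx":0,"ty":0,"tz":-4.5,"hand":0.2},{"rx":0,"ry":0,"rz":8.1,"tx":0,"ty":0,"tz":0,"hand":0.2},{"rx":0,"ry":0,"rz":8.1,"tx":0,"ty":0,"tz":0,"hand":0.2},{"rx":0,"ry":0,"rz":8.1,"tx":0,"ty":0,"tz":0,"hand":0.2},{"rx":0,"ry":0,"rz":8.1,"tx":0,"ty":0,"tz":0,"hand":0.2},{"rx":0,"ry":0,"rz":8.1,"tx":0,"ty":0,"tz":0,"hand":0.2},{"rx":0,"ry":0,"rz":8.1,"tx":0,"ty":0,"tz":0,"hand":0.2},{"rx":0,"ry":0,"rz":8.1,"tx":0,"ty":0,"tz":0,"hand":0.2},{"rx":0,"ry":0,"rz":8.1,"tx":0,"ty":0,"tz":0,"hand":0.2},{"rx":0,"ry":0,"rz":8.1,"tx":0,"ty":0,"tz":0,"hand":0.2},{"rx":0,"ry":0,"rz":8.1,"tx":0,"ty":0,"tz":0,"hand":0.2},{"rx":0,"ry":0,"rz":8.1,"tx":0,"ty":0,"tz":0,"hand":0.2}])

```text
clock: 11.05
tcp_pos: [0.5148, -0.2111, 0.2781]
tcp_rot: [[-0.051, 0.999, -0.0], [0.999, 0.051, -0.0], [-0.0, -0.0, -1.0]]
force: [0.4, -0.5, -0.2]
width: 0.402
grip_force: 0.0
```

```bash
python3 - <<'E'
from h import *
s=here(); print(s); plan(s,([.5295,-.025,.275],s[1]),5)
E
```

```text
(array([ 0.51480025, -0.21114682,  0.27806563]), np.float64(2.92785379648558))
x5: rz,tx,ty,tz = 0.0 3.7 0.48 0.06
```

Emit:
drive_tool(motion=[{"rx":0,"ry":0,"rz":0,"tx":3.7,"ty":0.48,"tz":0.06,"hand":0.2},{"rx":0,"ry":0,"rz":0,"tx":3.7,"ty":0.48,"tz":0.06,"hand":0.2},{"rx":0,"ry":0,"rz":0,"tx":3.7,"ty":0.48,"tz":0.06,"hand":0.2},{"rx":0,"ry":0,"rz":0,"tx":3.7,"ty":0.48,"tz":0.06,"hand":0.2},{"rx":0,"ry":0,"rz":0,"tx":3.7,"ty":0.48,"tz":0.06,"hand":0.2},{"rx":0,"ry":0,"rz":0,"tx":0,"ty":0,"tz":0,"hand":0.2},{"rx":0,"ry":0,"rz":0,"tx":0,"ty":0,"tz":0,"hand":0.2}])

```text
clock: 11.75
tcp_pos: [0.5284, -0.0243, 0.275]
tcp_rot: [[-0.059, 0.998, -0.0], [0.998, 0.059, -0.001], [-0.001, -0.0, -1.0]]
force: [-0.6, -1.0, 0.1]
width: 0.401
grip_force: 0.0
```

```bash
cat >> h.py <<'E'
def cloud(n,tag):
    im,d=get_image(n); np.savez(f'/tmp/{n}_{tag}.npz',im=im,d=d)
    v,u=np.mgrid[:384,:512]; g=d.ravel()>0
    return im,unproj(n,np.c_[u.ravel(),v.ravel()][g],d.ravel()[g])
def box(p,x,y,z): return p[(p[:,0]>x[0])&(p[:,0]<x[1])&(p[:,1]>y[0])&(p[:,1]<y[1])&(p[:,2]>z[0])&(p[:,2]<z[1])]
E
python3 - <<'E'
from h import *
np.set_printoptions(precision=4,suppress=True)
print(here())
for n in('top','scene'):
    im,p=cloud(n,'a')
    if n=='scene': cv2.imwrite('pics/s2.png',cv2.resize(im[110:260,130:330,::-1],(800,600)))
    b=box(p,(.49,.578),(-.26,-.15),(.156,.2)); m=b[b[:,0]<.57]
    if len(m): print(n,'bar',len(m),m.min(0),m.max(0),np.polyfit(m[:,0],m[:,1],1), np.polyval(np.polyfit(m[:,0],m[:,1],1),[.594,.54,.5]))
    c=box(p,(.575,.62),(-.225,-.18),(.165,.19)); print('collar',len(c),np.median(c,0),c[:,:2].min(0),c[:,:2].max(0))
    f=box(p,(.51,.55),(-.06,.01),(.185,.216)); print('tab',len(f),len(f) and (f.min(0),f.max(0)))
E
```

```text
(array([ 0.5284, -0.0243,  0.275 ]), np.float64(3.399999667187922))
top bar 107 [ 0.4954 -0.2092  0.1597] [ 0.5699 -0.1969  0.1783] [ 0.0458 -0.2271] [-0.1999 -0.2024 -0.2042]
collar 77 [ 0.591  -0.1995  0.1731] [ 0.575  -0.2113] [ 0.6048 -0.189 ]
tab 0 0
scene bar 79 [ 0.4987 -0.2103  0.1632] [ 0.5688 -0.1982  0.1784] [ 0.0507 -0.231 ] [-0.2009 -0.2036 -0.2057]
collar 66 [ 0.5963 -0.2009  0.1738] [ 0.5751 -0.2123] [ 0.6061 -0.19  ]
tab 100 (array([ 0.5222, -0.0416,  0.1851]), array([ 0.5414, -0.0107,  0.2149]))
```

View pics/s2.png

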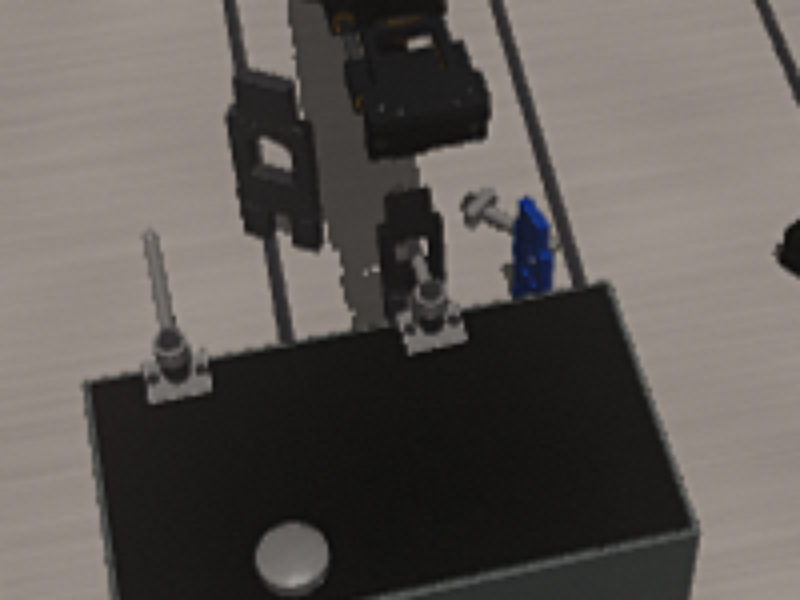

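The picture shows the empty hook swung out, its bar running from (172,345) to (150,232). The gripper stands above the gauge's tab at (410,200). Now I'll descend and pinch it.

Emit:
drive_tool(motion=[{"rx":0,"ry":0,"rz":0,"tx":0,"ty":0.05,"tz":3.0,"hand":0.2},{"rx":0,"ry":0,"rz":0,"tx":0,"ty":0,"tz":3.0,"hand":0.2},{"rx":0,"ry":0,"rz":0,"tx":0,"ty":0,"tz":2.0,"hand":0.2},{"rx":0,"ry":0,"rz":0,"tx":0,"ty":0,"tz":1.4,"hand":0.2},{"rx":0,"ry":0,"rz":0,"tx":0,"ty":0,"tz":0,"hand":0.2},{"rx":0,"ry":0,"rz":0,"tx":0,"ty":0,"tz":0,"hand":0.2}])

```text
clock: 12.45
tcp_pos: [0.5291, -0.0257, 0.1814]
tcp_rot: [[-0.056, 0.998, 0.0], [0.998, 0.056, -0.0], [-0.0, 0.0, -1.0]]
force: [0.0, 1.0, 0.5]
width: 0.402
grip_force: 0.0
```

Emit:
drive_tool(motion=[{"rx":0,"ry":0,"rz":0,"tx":0,"ty":0,"tz":0,"hand":1},{"rx":0,"ry":0,"rz":0,"tx":0,"ty":0,"tz":0,"hand":1},{"rx":0,"ry":0,"rz":0,"tx":0,"ty":0,"tz":0,"hand":1},{"rx":0,"ry":0,"rz":0,"tx":0,"ty":0,"tz":0,"hand":1},{"rx":0,"ry":0,"rz":0,"tx":0,"ty":0,"tz":0,"hand":1},{"rx":0,"ry":0,"rz":0,"tx":0,"ty":0,"tz":0,"hand":1}], force=20)

```text
clock: 13.05
tcp_pos: [0.5293, -0.0243, 0.1813]
tcp_rot: [[-0.058, 0.998, 0.001], [0.998, 0.058, 0.0], [0.0, 0.001, -1.0]]
force: [0.0, -0.7, 1.4]
width: 0.111
grip_force: 20.0
```

Emit:
drive_tool(motion=[{"rx":0,"ry":0,"rz":0,"tx":0,"ty":0,"tz":-0.5,"hand":1},{"rx":0,"ry":0,"rz":0,"tx":0,"ty":0,"tz":-0.6,"hand":1},{"rx":0,"ry":0,"rz":0,"tx":0,"ty":0,"tz":-0.5,"hand":1},{"rx":0,"ry":0,"rz":0,"tx":0,"ty":0,"tz":0,"hand":1},{"rx":0,"ry":0,"rz":0,"tx":0,"ty":0,"tz":0,"hand":1}])

```text
clock: 13.55
tcp_pos: [0.5288, -0.0243, 0.1971]
tcp_rot: [[-0.058, 0.998, -0.0], [0.998, 0.058, 0.0], [0.0, -0.0, -1.0]]
force: [-0.8, -0.0, -3.1]
width: 0.115
grip_force: 20.0
```

Emit:
drive_tool(motion=[{"rx":0,"ry":0,"rz":0,"tx":0,"ty":-1.3,"tz":0,"hand":1},{"rx":0,"ry":0,"rz":0,"tx":0,"ty":-1.3,"tz":0,"hand":1},{"rx":0,"ry":0,"rz":0,"tx":0,"ty":-1.3,"tz":0,"hand":1},{"rx":0,"ry":0,"rz":0,"tx":0,"ty":-1.3,"tz":0,"hand":1},{"rx":0,"ry":0,"rz":0,"tx":0,"ty":-1.3,"tz":0,"hand":1},{"rx":0,"ry":0,"rz":0,"tx":0,"ty":0,"tz":0,"hand":1}])

```text
clock: 14.15
tcp_pos: [0.4617, -0.0283, 0.1969]
tcp_rot: [[-0.058, 0.998, -0.001], [0.998, 0.058, 0.001], [0.001, -0.001, -1.0]]
force: [-0.3, 0.1, -3.2]
width: 0.113
grip_force: 20.0
```

```bash
python3 - <<'E'
from h import *
s=here(); print(s,manip.sense()['force'])
# bar axis of empty hook: y=-.2004+.048(x-.594); grip y offset vs gauge centre? gauge centred at bar axis y
e=plan(s,([.464,-.2004+.048*(.464-.594),.197],2.75),8); print(e)
E
```

```text
(array([ 0.46165656, -0.02826389,  0.19692848]), np.float64(3.305967419640424)) [-0.2646002   0.08361965 -3.20974868]
x6: rz,tx,ty,tz = 0.07 -2.23 -0.1 -0.0
x2: rz,tx,ty,tz = 0.07 -2.23 -0.08 0.0
(array([ 0.46398277, -0.20659488,  0.19702848]), np.float64(2.7459674196404253))
```

Emit:
drive_tool(motion=[{"rx":0,"ry":0,"rz":0.07,"tx":-2.23,"ty":-0.1,"tz":0,"hand":1},{"rx":0,"ry":0,"rz":0.07,"tx":-2.23,"ty":-0.1,"tz":0,"hand":1},{"rx":0,"ry":0,"rz":0.07,"tx":-2.23,"ty":-0.1,"tz":0,"hand":1},{"rx":0,"ry":0,"rz":0.07,"tx":-2.23,"ty":-0.1,"tz":0,"hand":1},{"rx":0,"ry":0,"rz":0.07,"tx":-2.23,"ty":-0.1,"tz":0,"hand":1},{"rx":0,"ry":0,"rz":0.07,"tx":-2.23,"ty":-0.1,"tz":0,"hand":1},{"rx":0,"ry":0,"rz":0.07,"tx":-2.23,"ty":-0.08,"tz":0,"hand":1},{"rx":0,"ry":0,"rz":0.07,"tx":-2.23,"ty":-0.08,"tz":0,"hand":1},{"rx":0,"ry":0,"rz":0,"tx":0,"ty":0,"tz":0,"hand":1},{"rx":0,"ry":0,"rz":0,"tx":0,"ty":0,"tz":0,"hand":1}])

```text
clock: 15.15
tcp_pos: [0.4662, -0.2067, 0.1969]
tcp_rot: [[-0.047, 0.999, 0.0], [0.999, 0.047, 0.0], [0.0, 0.0, -1.0]]
force: [0.6, -0.1, -3.0]
width: 0.115
grip_force: 20.0
```

```bash
python3 - <<'E'
from h import *
np.set_printoptions(precision=4,suppress=True)
s=here(); print(s)
im,p=cloud('scene','b'); cv2.imwrite('pics/s3.png',cv2.resize(im[130:230,120:253,::-1],(798,600)))
g=box(p,(.44,.49),(-.25,-.17),(.09,.18)); print(len(g),g.min(0),g.max(0),np.median(g,0))
im,p=cloud('top','b'); g=box(p,(.44,.49),(-.25,-.17),(.09,.19)); print(len(g),len(g)and(g.min(0),g.max(0)))
E
```

```text
(array([ 0.4662, -0.2067,  0.1969]), np.float64(2.7096885097018726))
216 [ 0.4593 -0.23    0.094 ] [ 0.4761 -0.1843  0.1773] [ 0.4699 -0.208   0.1388]
28 (array([ 0.459 , -0.2016,  0.1003]), array([ 0.4696, -0.1827,  0.1854]))
```

View pics/s3.png

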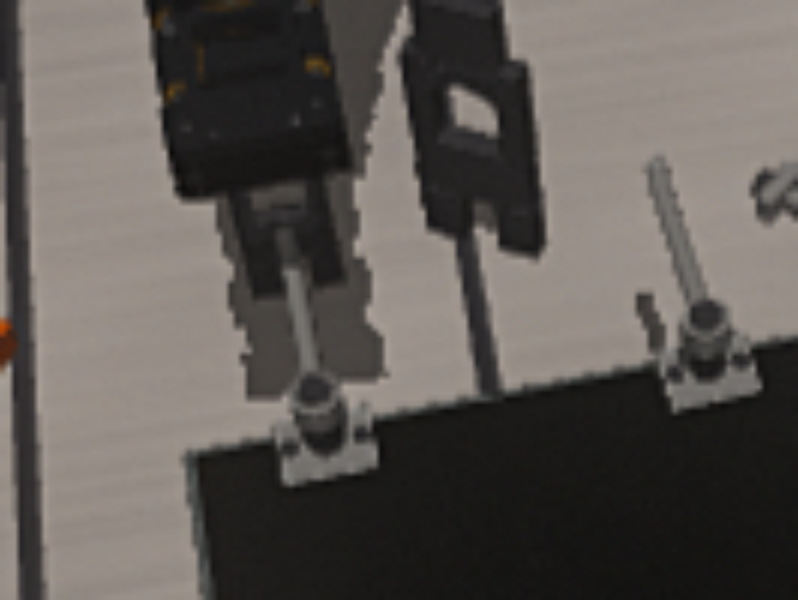

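The picture shows the gauge held in front of the empty hook's end at (285,235), with the eye in line with the bar. The emptied hook is at (700,240). Next I'll slide the gauge in.

Emit:
drive_tool(motion=[{"rx":0,"ry":0,"rz":0,"tx":0,"ty":1.2,"tz":0,"hand":1},{"rx":0,"ry":0,"rz":0,"tx":0,"ty":1.2,"tz":0,"hand":1},{"rx":0,"ry":0,"rz":0,"tx":0,"ty":1.2,"tz":0,"hand":1},{"rx":0,"ry":0,"rz":0,"tx":0,"ty":1.2,"tz":0,"hand":1},{"rx":0,"ry":0,"rz":0,"tx":0,"ty":1.2,"tz":0,"hand":1},{"rx":0,"ry":0,"rz":0,"tx":0,"ty":1.2,"tz":0,"hand":1},{"rx":0,"ry":0,"rz":0,"tx":0,"ty":0,"tz":0,"hand":1},{"rx":0,"ry":0,"rz":0,"tx":0,"ty":0,"tz":0,"hand":1}])

```text
clock: 16.05
tcp_pos: [0.5377, -0.2032, 0.1967]
tcp_rot: [[-0.048, 0.999, -0.001], [0.999, 0.048, 0.0], [0.0, -0.001, -1.0]]
force: [0.6, -0.2, -2.8]
width: 0.115
grip_force: 20.0
```

Emit:
drive_tool(motion=[{"rx":0,"ry":0,"rz":0,"tx":0,"ty":0,"tz":0.6,"hand":1},{"rx":0,"ry":0,"rz":0,"tx":0,"ty":0,"tz":0.5,"hand":1},{"rx":0,"ry":0,"rz":0,"tx":0,"ty":0,"tz":0.3,"hand":1},{"rx":0,"ry":0,"rz":0,"tx":0,"ty":0,"tz":0,"hand":1}])

```text
clock: 16.45
tcp_pos: [0.5372, -0.2031, 0.1824]
tcp_rot: [[-0.048, 0.999, -0.001], [0.999, 0.048, 0.0], [0.001, -0.001, -1.0]]
force: [0.5, 0.9, -2.7]
width: 0.115
grip_force: 20.0
```

Emit:
drive_tool(motion=[{"rx":0,"ry":0,"rz":0,"tx":0,"ty":0,"tz":0.1,"hand":1},{"rx":0,"ry":0,"rz":0,"tx":0,"ty":0,"tz":0.1,"hand":1},{"rx":0,"ry":0,"rz":0,"tx":0,"ty":0,"tz":0,"hand":1}])

```text
clock: 16.75
tcp_pos: [0.5379, -0.2033, 0.1815]
tcp_rot: [[-0.048, 0.999, 0.0], [0.999, 0.048, 0.0], [0.0, 0.0, -1.0]]
force: [-1.6, 0.7, 1.3]
width: 0.107
grip_force: 20.0
```

Emit:
drive_tool(motion=[{"rx":0,"ry":0,"rz":0,"tx":0,"ty":0,"tz":0,"hand":0.6},{"rx":0,"ry":0,"rz":0,"tx":0,"ty":0,"tz":0,"hand":0.4},{"rx":0,"ry":0,"rz":0,"tx":0,"ty":0,"tz":0,"hand":0.2},{"rx":0,"ry":0,"rz":0,"tx":0,"ty":0,"tz":0,"hand":0.2},{"rx":0,"ry":0,"rz":0,"tx":0,"ty":0,"tz":0,"hand":0.2},{"rx":0,"ry":0,"rz":0,"tx":0,"ty":0,"tz":-1.5,"hand":0.2},{"rx":0,"ry":0,"rz":0,"tx":0,"ty":0,"tz":-4,"hand":0.2},{"rx":0,"ry":0,"rz":0,"tx":0,"ty":0,"tz":-4,"hand":0.2}])

```text
clock: 17.55
tcp_pos: [0.5373, -0.203, 0.2764]
tcp_rot: [[-0.048, 0.999, -0.002], [0.999, 0.048, 0.0], [0.0, -0.002, -1.0]]
force: [0.5, -0.9, 0.9]
width: 0.396
grip_force: 0.0
```

```bash
python3 - <<'E'
from h import *
np.set_printoptions(precision=4,suppress=True)
s=here(); print(s)
im,p=cloud('scene','c'); cv2.imwrite('pics/s4.png',cv2.resize(im[130:230,120:253,::-1],(798,600)))
f=np.load('/tmp/top_a.npz')
v,u=np.mgrid[:384,:512]; 
for nm,q in(('scene',p),('top',cloud('top','c')[1])):
    g=box(q,(.515,.56),(-.25,-.17),(.09,.22)); print(nm,len(g),g.min(0),g.max(0),np.median(g,0))
    m=box(q,(.485,.57),(-.06,.02),(.158,.2)); k=np.polyfit(m[:,0],m[:,1],1); print('full bar',len(m),k,np.polyval(k,[.587,.53,.49]),m.min(0))
E
```

```text
(array([ 0.5373, -0.203 ,  0.2764]), np.float64(2.7495333556035058))
scene 376 [ 0.5306 -0.2274  0.0909] [ 0.5594 -0.1757  0.2132] [ 0.5411 -0.2015  0.1689]
full bar 86 [ 0.0705 -0.0631] [-0.0217 -0.0257 -0.0285] [ 0.4903 -0.0326  0.1635]
top 142 [ 0.5168 -0.2223  0.0902] [ 0.56   -0.1741  0.2137] [ 0.5353 -0.1974  0.1693]
full bar 118 [ 0.0744 -0.0637] [-0.0201 -0.0243 -0.0273] [ 0.4885 -0.0315  0.1613]
```

View pics/s4.png

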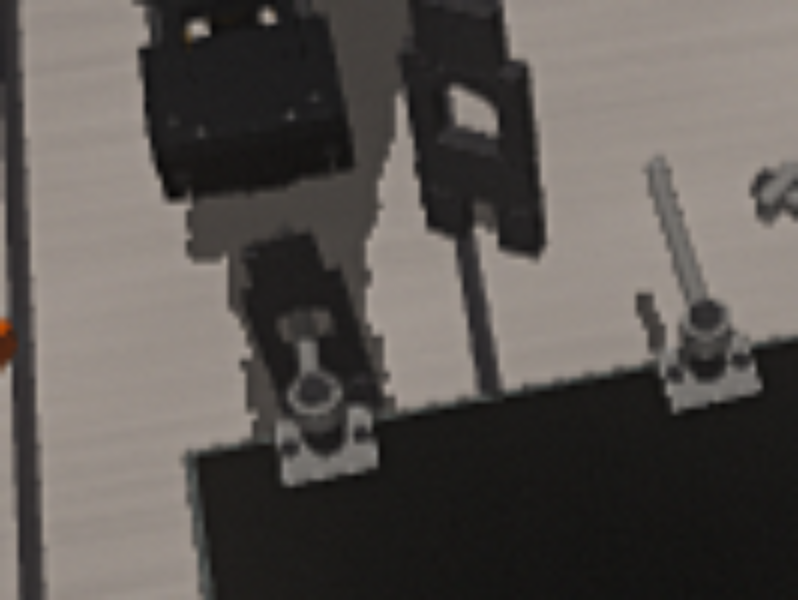

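The picture shows the gauge hanging on the newly opened hook near (310,320), with the gripper free above it. The emptied hook is at (690,250). Before folding it back I'll check the clearance to the blue piece.

```bash
python3 - <<'E'
from h import *
np.set_printoptions(precision=4,suppress=True)
for n in('scene','top'):
    im,p=cloud(n,'d'); g=box(p,(.44,.56),(.03,.13),(.05,.3)); print('blue',g.min(0),g.max(0))
    t=box(p,(.51,.57),(-.25,-.16),(.19,.216)); b=box(p,(.51,.57),(-.25,-.16),(.085,.125)); print('tab/bottom',len(t),len(b),np.median(t,0),np.median(b,0) if len(b) else 0)
f=np.radians(184.1);u=np.array([np.cos(f),np.sin(f)]);
s=here(); print(s,manip.sense()['qpos']); s=plan(s,(s[0],94.1),11); s=plan(s,(np.r_[HF+.078*u,.25],94.1),4)
E
```

```text
blue [0.471  0.0614 0.0505] [0.5216 0.0843 0.1325]
tab/bottom 92 71 [ 0.5412 -0.2062  0.2057] [ 0.5412 -0.188   0.1104]
blue [0.4724 0.0636 0.0683] [0.5144 0.0825 0.1399]
tab/bottom 38 17 [ 0.5357 -0.1975  0.21  ] [ 0.5331 -0.1768  0.1118]
(array([ 0.5382, -0.2033,  0.2768]), np.float64(2.7649865005632406)) [-7.5775 15.8935 30.2981 99.2676 -8.6737 67.045  27.9114]
x11: rz,tx,ty,tz = -8.3 0.0 0.0 0.0
x4: rz,tx,ty,tz = 0.0 0.41 4.46 0.67
```

Emit:
drive_tool(motion=[{"rx":0,"ry":0,"rz":-8.3,"tx":0,"ty":0,"tz":0,"hand":0.2},{"rx":0,"ry":0,"rz":-8.3,"tx":0,"ty":0,"tz":0,"hand":0.2},{"rx":0,"ry":0,"rz":-8.3,"tx":0,"ty":0,"tz":0,"hand":0.2},{"rx":0,"ry":0,"rz":-8.3,"tx":0,"ty":0,"tz":0,"hand":0.2},{"rx":0,"ry":0,"rz":-8.3,"tx":0,"ty":0,"tz":0,"hand":0.2},{"rx":0,"ry":0,"rz":-8.3,"tx":0,"ty":0,"tz":0,"hand":0.2},{"rx":0,"ry":0,"rz":-8.3,"tx":0,"ty":0,"tz":0,"hand":0.2},{"rx":0,"ry":0,"rz":-8.3,"tx":0,"ty":0,"tz":0,"hand":0.2},{"rx":0,"ry":0,"rz":-8.3,"tx":0,"ty":0,"tz":0,"hand":0.2},{"rx":0,"ry":0,"rz":-8.3,"tx":0,"ty":0,"tz":0,"hand":0.2},{"rx":0,"ry":0,"rz":-8.3,"tx":0,"ty":0,"tz":0,"hand":0.2},{"rx":0,"ry":0,"rz":0,"tx":0.41,"ty":4.46,"tz":0.67,"hand":0.2},{"rx":0,"ry":0,"rz":0,"tx":0.41,"ty":4.46,"tz":0.67,"hand":0.2},{"rx":0,"ry":0,"rz":0,"tx":0.41,"ty":4.46,"tz":0.67,"hand":0.2},{"rx":0,"ry":0,"rz":0,"tx":0.41,"ty":4.46,"tz":0.67,"hand":0.2},{"rx":0,"ry":0,"rz":0,"tx":0,"ty":0,"tz":0,"hand":0.2},{"rx":0,"ry":0,"rz":0,"tx":0,"ty":0,"tz":0,"hand":0.2}])

```text
clock: 19.45
tcp_pos: [0.5079, -0.0255, 0.2478]
tcp_rot: [[-0.997, -0.074, -0.003], [-0.074, 0.997, -0.0], [0.003, -0.0, -1.0]]
force: [-0.4, -1.0, 0.2]
width: 0.402
grip_force: 0.0
```

```bash
python3 - <<'E'
from h import *
print({k:round(float(v),4) for k,v in hk(HF).items()},manip.sense()['clock'])
for n in('scene',):
    im,p=cloud(n,'e')
    for z in(.09,.1,.11,.12,.13,.15,.185,.2):
        b=box(p,(.525,.56),(-.25,-.15),(z,z+.012)); print(z,len(b),b[:,1].min().round(4),b[:,1].max().round(4))
E
```

```text
{'yaw': 94.2196, 'phi_tool': 184.2196, 'r': 0.0792, 'off': -0.0013, 'z': 0.2478, 'Fu': 0.4677, 'Fn': 0.9292, 'Fz': 0.2093, 'bearing': 183.2559} 19.45
0.09 14 -0.2207 -0.1774
0.1 21 -0.2224 -0.1765
0.11 30 -0.2231 -0.1776
0.12 33 -0.2231 -0.1792
0.13 41 -0.2237 -0.1785
0.15 24 -0.2259 -0.1805
0.185 36 -0.2211 -0.1855
0.2 57 -0.2226 -0.1907
```

Emit:
drive_tool(motion=[{"rx":0,"ry":0,"rz":0,"tx":0,"ty":0,"tz":2.4,"hand":0.2},{"rx":0,"ry":0,"rz":0,"tx":0,"ty":0,"tz":2.4,"hand":0.2},{"rx":0,"ry":0,"rz":0,"tx":0,"ty":0,"tz":2.4,"hand":0.2},{"rx":0,"ry":0,"rz":0,"tx":0,"ty":0,"tz":2.0,"hand":0.2},{"rx":0,"ry":0,"rz":0,"tx":-0.1,"ty":0.5,"tz":0,"hand":0.2},{"rx":0,"ry":0,"rz":0,"tx":0,"ty":0.5,"tz":0,"hand":0.2},{"rx":0,"ry":0,"rz":3,"tx":-0.1,"ty":0.5,"tz":0,"hand":0.2},{"rx":0,"ry":0,"rz":4,"tx":-0.14,"ty":0.6,"tz":0,"hand":0.2},{"rx":0,"ry":0,"rz":4,"tx":-0.14,"ty":0.6,"tz":0,"hand":0.2}])

```text
clock: 20.4
tcp_pos: [0.5132, 0.0, 0.1585]
tcp_rot: [[-0.992, 0.125, 0.001], [0.125, 0.992, -0.001], [-0.001, -0.0, -1.0]]
force: [-1.7, -1.3, -0.4]
width: 0.401
grip_force: 0.8
```

```bash
python3 - <<'E'
from h import *
print({k:round(float(v),4) for k,v in hk(HF).items()},manip.sense()['clock'])
E
```

```text
{'yaw': 82.8352, 'phi_tool': 172.8352, 'r': 0.0759, 'off': -0.0117, 'z': 0.1585, 'Fu': 1.521, 'Fn': 1.5099, 'Fz': -0.4465, 'bearing': 164.1032} 20.4
```

Emit:
drive_tool(motion=[{"rx":0,"ry":0,"rz":4.5,"tx":-0.1,"ty":0.6,"tz":0.3,"hand":0.2},{"rx":0,"ry":0,"rz":4.5,"tx":-0.1,"ty":0.6,"tz":0,"hand":0.2},{"rx":0,"ry":0,"rz":4.5,"tx":-0.1,"ty":0.6,"tz":0,"hand":0.2},{"rx":0,"ry":0,"rz":4.5,"tx":-0.1,"ty":0.6,"tz":0,"hand":0.2},{"rx":0,"ry":0,"rz":4.5,"tx":-0.13,"ty":0.6,"tz":0,"hand":0.2},{"rx":0,"ry":0,"rz":4.5,"tx":-0.13,"ty":0.6,"tz":0,"hand":0.2}])

```text
clock: 21.0
tcp_pos: [0.531, 0.032, 0.1557]
tcp_rot: [[-0.827, 0.561, 0.002], [0.561, 0.827, -0.0], [-0.002, 0.001, -1.0]]
force: [-1.7, -0.5, -0.4]
width: 0.4
grip_force: 0.8
```

```bash
python3 - <<'E'
from h import *
print({k:round(float(v),4) for k,v in hk(HF).items()},manip.sense()['clock'])
E
```

```text
{'yaw': 55.8413, 'phi_tool': 145.8413, 'r': 0.0761, 'off': -0.0124, 'z': 0.1557, 'Fu': 1.1321, 'Fn': 1.3264, 'Fz': -0.3868, 'bearing': 136.5696} 21.0
```

Emit:
drive_tool(motion=[{"rx":0,"ry":0,"rz":4.5,"tx":-0.1,"ty":0.6,"tz":0,"hand":0.2},{"rx":0,"ry":0,"rz":4.5,"tx":-0.1,"ty":0.6,"tz":0,"hand":0.2},{"rx":0,"ry":0,"rz":4.5,"tx":-0.1,"ty":0.6,"tz":0,"hand":0.2},{"rx":0,"ry":0,"rz":4.5,"tx":-0.1,"ty":0.6,"tz":0,"hand":0.2},{"rx":0,"ry":0,"rz":4.5,"tx":-0.1,"ty":0.6,"tz":0,"hand":0.2},{"rx":0,"ry":0,"rz":4.5,"tx":-0.1,"ty":0.6,"tz":0,"hand":0.2},{"rx":0,"ry":0,"rz":4.5,"tx":-0.1,"ty":0.6,"tz":0,"hand":0.2},{"rx":0,"ry":0,"rz":2.5,"tx":-0.05,"ty":0.34,"tz":0,"hand":0.2},{"rx":0,"ry":0,"rz":2.5,"tx":-0.05,"ty":0.34,"tz":0,"hand":0.2},{"rx":0,"ry":0,"rz":2.5,"tx":-0.05,"ty":0.34,"tz":0,"hand":0.2}])

```text
clock: 22.0
tcp_pos: [0.5761, 0.0572, 0.1557]
tcp_rot: [[-0.291, 0.957, 0.001], [0.957, 0.291, -0.0], [-0.001, 0.001, -1.0]]
force: [-0.7, -0.4, 0.3]
width: 0.398
grip_force: 0.7
```

```bash
python3 - <<'E'
from h import *
print({k:round(float(v),4) for k,v in hk(HF).items()},manip.sense()['clock'])
E
```

```text
{'yaw': 16.9382, 'phi_tool': 106.9382, 'r': 0.078, 'off': -0.0123, 'z': 0.1557, 'Fu': -0.135, 'Fn': 0.7628, 'Fz': 0.2821, 'bearing': 97.9486} 22.0
```

Emit:
drive_tool(motion=[{"rx":0,"ry":0,"rz":1.5,"tx":-0.03,"ty":0.2,"tz":0,"hand":0.2},{"rx":0,"ry":0,"rz":1.5,"tx":-0.03,"ty":0.2,"tz":0,"hand":0.2},{"rx":0,"ry":0,"rz":1.5,"tx":-0.03,"ty":0.2,"tz":0,"hand":0.2}])

```text
clock: 22.3
tcp_pos: [0.5817, 0.0586, 0.1548]
tcp_rot: [[-0.216, 0.976, 0.0], [0.976, 0.216, 0.0], [0.0, 0.001, -1.0]]
force: [0.1, -1.0, 0.7]
width: 0.4
grip_force: 0.7
```

Emit:
drive_tool(motion=[{"rx":0,"ry":0,"rz":1.5,"tx":-0.03,"ty":0.2,"tz":0,"hand":0.2},{"rx":0,"ry":0,"rz":1.5,"tx":-0.03,"ty":0.2,"tz":0,"hand":0.2}])

```text
clock: 22.5
tcp_pos: [0.5837, 0.0584, 0.1539]
tcp_rot: [[-0.164, 0.986, -0.004], [0.986, 0.164, -0.0], [0.0, -0.004, -1.0]]
force: [-5.1, -1.9, 1.9]
width: 0.401
grip_force: 2.8
```

Emit:
drive_tool(motion=[{"rx":0,"ry":0,"rz":1.2,"tx":-0.02,"ty":0.17,"tz":0,"hand":0.2},{"rx":0,"ry":0,"rz":1.2,"tx":-0.02,"ty":0.17,"tz":0,"hand":0.2}])

```text
clock: 22.7
tcp_pos: [0.587, 0.0585, 0.1538]
tcp_rot: [[-0.123, 0.992, -0.005], [0.992, 0.123, -0.0], [0.0, -0.005, -1.0]]
force: [-5.8, -1.5, 2.7]
width: 0.4
grip_force: 2.8
```

Emit:
drive_tool(motion=[{"rx":0,"ry":0,"rz":1.2,"tx":-0.02,"ty":0.17,"tz":0,"hand":0.2},{"rx":0,"ry":0,"rz":1.2,"tx":-0.02,"ty":0.17,"tz":0,"hand":0.2}])

```text
clock: 22.9
tcp_pos: [0.5905, 0.0585, 0.1539]
tcp_rot: [[-0.081, 0.997, -0.005], [0.997, 0.081, -0.0], [0.0, -0.005, -1.0]]
force: [-4.8, -2.5, 3.4]
width: 0.402
grip_force: 2.8
```

Emit:
drive_tool(motion=[{"rx":0,"ry":0,"rz":1.2,"tx":0,"ty":0.15,"tz":0,"hand":0.2},{"rx":0,"ry":0,"rz":0,"tx":0,"ty":0.1,"tz":0,"hand":0.2}])

```text
clock: 23.1
tcp_pos: [0.593, 0.0586, 0.1538]
tcp_rot: [[-0.061, 0.998, -0.005], [0.998, 0.061, -0.001], [-0.0, -0.005, -1.0]]
force: [-4.8, -2.0, 3.1]
width: 0.4
grip_force: 2.8
```

Emit:
drive_tool(motion=[{"rx":0,"ry":0,"rz":1.0,"tx":0,"ty":0.1,"tz":0,"hand":0.2},{"rx":0,"ry":0,"rz":0,"tx":0,"ty":0.1,"tz":0,"hand":0.2}])

```text
clock: 23.3
tcp_pos: [0.5949, 0.0585, 0.1538]
tcp_rot: [[-0.043, 0.999, -0.005], [0.999, 0.043, -0.001], [-0.0, -0.005, -1.0]]
force: [-6.3, -2.3, 3.2]
width: 0.403
grip_force: 3.4
```

```bash
python3 - <<'E'
from h import *
print({k:round(float(v),4) for k,v in hk(HF).items()},manip.sense()['clock'])
E
```

```text
{'yaw': 2.482, 'phi_tool': 92.482, 'r': 0.0791, 'off': -0.0113, 'z': 0.1538, 'Fu': -2.0213, 'Fn': 6.3717, 'Fz': 3.1973, 'bearing': 84.3607} 23.3
```

Emit:
drive_tool(motion=[{"rx":0,"ry":0,"rz":0.5,"tx":0,"ty":0.1,"tz":0,"hand":0.2},{"rx":0,"ry":0,"rz":0,"tx":0,"ty":0.1,"tz":0,"hand":0.2}])

```text
clock: 23.5
tcp_pos: [0.5953, 0.0584, 0.1534]
tcp_rot: [[-0.035, 0.999, -0.009], [0.999, 0.035, -0.001], [-0.001, -0.009, -1.0]]
force: [-9.8, -1.5, 4.4]
width: 0.404
grip_force: 4.9
```

Emit:
drive_tool(motion=[{"rx":0,"ry":0,"rz":0,"tx":0,"ty":0.1,"tz":0,"hand":0.2},{"rx":0,"ry":0,"rz":0,"tx":0,"ty":0.1,"tz":0,"hand":0.2}])

```text
clock: 23.7
tcp_pos: [0.5957, 0.0585, 0.153]
tcp_rot: [[-0.035, 0.999, -0.012], [0.999, 0.035, -0.001], [-0.0, -0.012, -1.0]]
force: [-12.0, -2.0, 5.7]
width: 0.403
grip_force: 6.4
```

Emit:
drive_tool(motion=[{"rx":0,"ry":0,"rz":0,"tx":0,"ty":0.1,"tz":0,"hand":0.2},{"rx":0,"ry":0,"rz":0,"tx":0,"ty":0.1,"tz":0,"hand":0.2}])

```text
clock: 23.9
tcp_pos: [0.5962, 0.0585, 0.1527]
tcp_rot: [[-0.035, 0.999, -0.016], [0.999, 0.035, -0.001], [-0.0, -0.016, -1.0]]
force: [-15.6, -2.1, 7.1]
width: 0.405
grip_force: 7.9
```

Emit:
drive_tool(motion=[{"rx":0,"ry":0,"rz":0,"tx":0,"ty":0,"tz":0,"hand":0.2},{"rx":0,"ry":0,"rz":0,"tx":0,"ty":0,"tz":0,"hand":0.2},{"rx":0,"ry":0,"rz":0,"tx":0,"ty":0,"tz":0,"hand":0.2},{"rx":0,"ry":0,"rz":0,"tx":0,"ty":0,"tz":0,"hand":0.2},{"rx":0,"ry":0,"rz":0,"tx":0,"ty":0,"tz":0,"hand":0.2},{"rx":0,"ry":0,"rz":0,"tx":0,"ty":0,"tz":0,"hand":0.2},{"rx":0,"ry":0,"rz":0,"tx":0,"ty":0,"tz":0,"hand":0.2}])

```text
clock: 24.6
tcp_pos: [0.5962, 0.0585, 0.1527]
tcp_rot: [[-0.035, 0.999, -0.016], [0.999, 0.035, -0.001], [-0.0, -0.016, -1.0]]
force: [-13.8, -2.0, 6.0]
width: 0.401
grip_force: 7.4
```

Emit:
drive_tool(motion=[{"rx":0,"ry":0,"rz":0,"tx":0,"ty":-0.5,"tz":0,"hand":0.2},{"rx":0,"ry":0,"rz":0,"tx":0,"ty":-0.5,"tz":0,"hand":0.2},{"rx":0,"ry":0,"rz":0,"tx":0,"ty":-0.6,"tz":0,"hand":0.2},{"rx":0,"ry":0,"rz":0,"tx":0,"ty":0,"tz":0,"hand":0.2}])

```text
clock: 25.0
tcp_pos: [0.5866, 0.0593, 0.1544]
tcp_rot: [[-0.036, 0.999, 0.001], [0.999, 0.036, 0.001], [0.001, 0.001, -1.0]]
force: [-0.2, -0.0, 0.4]
width: 0.4
grip_force: 0.0
```

Emit:
drive_tool(motion=[{"rx":0,"ry":0,"rz":0,"tx":0,"ty":0,"tz":-3,"hand":0.2},{"rx":0,"ry":0,"rz":0,"tx":0,"ty":0,"tz":-4,"hand":0.2},{"rx":0,"ry":0,"rz":0,"tx":0,"ty":0,"tz":-4,"hand":0.2},{"rx":0,"ry":0,"rz":0,"tx":4,"ty":0,"tz":-4,"hand":0.2},{"rx":0,"ry":0,"rz":0,"tx":4.5,"ty":0,"tz":0,"hand":0.2},{"rx":0,"ry":0,"rz":0,"tx":4.5,"ty":0,"tz":0,"hand":0.2},{"rx":0,"ry":0,"rz":0,"tx":4.5,"ty":0,"tz":0,"hand":0.2},{"rx":0,"ry":0,"rz":0,"tx":4.5,"ty":0,"tz":0,"hand":0.2},{"rx":0,"ry":0,"rz":0,"tx":0,"ty":0,"tz":0,"hand":0.2},{"rx":0,"ry":0,"rz":0,"tx":0,"ty":0,"tz":0,"hand":0.2}])

```text
clock: 26.0
tcp_pos: [0.5788, 0.2757, 0.2992]
tcp_rot: [[-0.039, 0.999, 0.0], [0.999, 0.039, -0.0], [-0.0, 0.0, -1.0]]
force: [-0.1, -0.3, 0.5]
width: 0.399
grip_force: 0.0
```

```bash
python3 - <<'E'
from h import *
np.set_printoptions(precision=4,suppress=True)
print(here(),manip.sense()['clock'])
for n in('top','scene'):
    im,p=cloud(n,'f')
    if n=='scene': cv2.imwrite('pics/s5.png',cv2.resize(im[110:260,130:330,::-1],(800,600)))
    m=box(p,(.56,.61),(.0,.08),(.158,.19)); k=np.polyfit(m[:,1],m[:,0],1); print(n,'full phi',90-np.degrees(np.arctan(k[0])),np.polyval(k,-.021))
    m=box(p,(.48,.525),(-.25,-.17),(.158,.19)); k=np.median(m,0); print('empty phi',np.degrees(np.arctan2(k[1]+.2009,k[0]-.5941))%360)
    for z in(.1,.13,.2):
        b=box(p,(.525,.56),(-.25,-.15),(z,z+.012)); print(z,len(b),len(b) and (b[:,1].min(),b[:,1].max(),np.median(b[:,0])))
E
```

```text
(array([0.5788, 0.2757, 0.2992]), np.float64(2.233265146377591)) 26.0
top full phi 93.1325773267931 0.5855953720692268
empty phi 181.9778751967238
0.1 6 (np.float64(-0.18865848168184476), np.float64(-0.17620959941974934), np.float64(0.5326029378666357))
0.13 6 (np.float64(-0.20187156915411517), np.float64(-0.17789389640019365), np.float64(0.5322749595556897))
0.2 37 (np.float64(-0.22154096142190166), np.float64(-0.18864894784945319), np.float64(0.536038577289538))
scene full phi 94.11420593314594 0.5894660415645225
empty phi 183.0634008452974
0.1 19 (np.float64(-0.2222651527167131), np.float64(-0.17642405518209076), np.float64(0.5413134224838818))
0.13 38 (np.float64(-0.2238456693245107), np.float64(-0.1785241767982641), np.float64(0.5403786124296688))
0.2 54 (np.float64(-0.22271216989334452), np.float64(-0.19083385329035202), np.float64(0.5391999704057135))
```

View pics/s5.png

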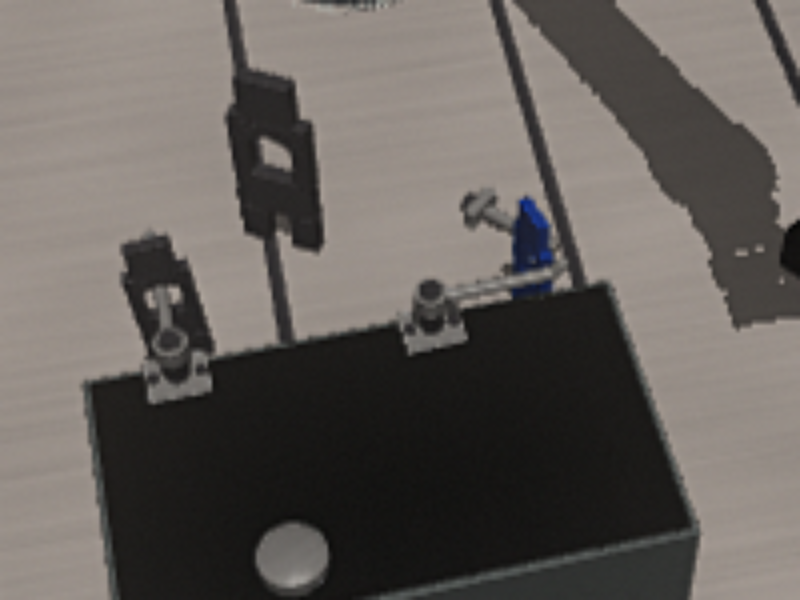

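The final picture shows the gauge hanging on the opened left hook (165,295). The emptied hook lies along the cabinet's edge from (430,300) to (560,270), and the other things are where they were. I'm handing in.

```bash
python3 -c "
from workcell import job; print(job.close_job())"
```

```text
the job is handed in; nothing more can be done
None
```

I handed the job in at about 26 s: both hooks were pressed home at about 15 N, the gauge hangs on the newly opened hook with a slight tilt of about 4 degrees, and everything else was left in place.

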